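Slide a specimen jar along a guide rail into its docking bay

ROBOT

A 6-joint arm with a two-finger parallel gripper is mounted at the origin on the work surface; the furniture and walls round the work are solid. World frame = base frame: x ahead of the robot, y to its left, z up, the work surface at z = 0. Lengths are in mm, angles in rad, forces in N, time in s.
With the tool pointing down it reaches from about 400 to 925 mm from the base axis. Payload 12.5 kg.
Tool frame: the origin (TCP) lies at the very end of the fingers, on their centre line; the grasp point (between the pads) lies 19 mm behind it; z points along the fingers, y is the line along which they close (so a half turn about z gives the same grasp; the last joint's range is limited). The gripper opens to 95 mm and grips with 3 to 60 N. Pads are 20 mm wide; open, the fingers measure 119 mm over their backs; the gripper's body (75 mm by 180 mm) begins 59 mm behind the grasp point.
Start: joints at [1.072, 0.491, 1.559, -0, 1.092, -0.106], TCP at [239.221, 577.426, 214.661] pointing down, gripper open.
Joint ranges: [-3.1, 3.1], [-0.84, 2.19], [0.05, 2.79], [-1.13, 4.28], [0.06, 2.93], [-2.69, 2.69]. Speed limits (rad/s): [2.22, 2.22, 2.79, 3.14, 3.14, 3.14].

INTERFACE

Orientations are given as [roll, pitch, yaw] about the fixed x, y, z axes, in that order (R = Rz(yaw) Ry(pitch) Rx(roll)).
In Python, from cell import state, imaging, env, spot_in, mark_of gives the robot as it stands. The module is installed in compiled form; this text tells all that it offers.
- The arm moves only by the tool step_arm, never from a script. Its argument "increments" is a list of rows, each an object with "slide": the shift along the tool's x, y, z in m, a list of three; "roll": the turn about the tool's z in rad. A call has 1 to 5 rows; each row is the pose to reach, as a shift and turn from the pose commanded when the call began, along the tool's axes at that moment; what a row does not reach only later rows make up. A row lasts 1/8 s, in which the tool goes at most 62.5 mm and 10.7 degrees, less where a joint would pass 70% of its speed; a pose out of reach is approached as far as the arm can. A call with a gripper value outside its range is refused whole. "fingers" is the opening, from 0 (shut) to 1 (fully open), set as the call begins (left out, the last holds). The fingers move at their own pace and stop on an object; the grip force is fixed at half the most. Time passes only in rows, so rows that repeat a pose let the fingers close. It gives the time, the measured TCP pose, the force, the opening and the grip force at its end, in the units of the state.
- state(): the state, without advancing time (a new reading comes with each control period).
- imaging.read_camera(name): name is "side" or "top" or "wrist"; returns a dict with "color" (420x560x3 uint8, red, green, blue), "z_map" (420x560 float32, mm along the optical axis (not along the pixel's ray), 0 where there is no reading), "intrinsics" (3x3 intrinsics, pixels), "camera_from_world" (4x4, takes a point from world to camera coordinates). Camera axes: x right, y up, looking along -z (the intrinsics and any distortion apply to the point x, -y, -z); pixel columns grow to the right and rows downward; lengths in mm; the calibration is good to about 2 mm. A picture is of the moment at which its call begins.
- env.job_done(): hands the job in; it is judged then, once.
Trained networks look in the newest picture that a camera, given by its name, has taken for a name from the list of things; names that differ only in an ending like _2 or _b are one class to them, and where a whole thing is asked for, a point or a joint stands for the part that bears it (a point fixed in the world has none). Each returns a list of dicts, best first, with "confidence" (0 to 1); they miss things now and then, are a little off and sometimes report something else, mostly with a low value. They report only what shows in the picture. A call takes as long as a camera call.
- spot_in(camera, target): "bbox" ([left, top, right, bottom] in pixels, round what is visible of it).
- mark_of(camera, target): "uv" ([column, row] in pixels: a listed point, or the origin of a listed thing).
The state is a dict: "t": time; "joints": joint angles; "qvel": joint speeds; "tau": joint torques, N m; "eef_pos": TCP position; "tcp_rot": TCP orientation; "ft_force": force on the tool from outside, world axes, zero at the start; "moment": the same for the moment, N m; "opening": opening from 0.0 (shut) to 1.0 (fully open); "grip_force": force on a finger pad.
Only numpy, scipy, OpenCV 4.12 (cv2) and the standard library are available. Lean on these libraries where they do the work, as an engineer would, in place of code of your own. Each camera call takes 0.05 s, during which the arm holds its last target. There are 200 camera calls.

TASK

Dock the black-lidded specimen jar: push it straight across the worktop until it rests against the guide rail, then slide it along the rail, touching the rail all the way, past the sprung roller of the docking bay until it is fully home against the rubber-faced stop with its pin pressed in flush, and leave it there. Slide it upright and never lift it; push gently throughout, without ramming the rail, the roller or the stop (always under 20 N). Leave the small things standing around undisturbed.

Things in the scene. Friction and masses are not known exactly. Their poses are not given: they have to be found in the camera images.
- jar: Squat white plastic specimen jar with a wide black screw lid, round, 71 mm in diameter (36 mm radius), 66 mm high, about 0.15 kg, smooth plastic (friction about 0.35), standing loose on the worktop 25 to 50 mm in front of the guide rail. Origin: centre of its underside; z up.
- rail: Fixed aluminium angle: upright wall 440 mm long, 46 high, 6 thick, with a 26 mm foot behind. Origin: on the worktop under the middle of the wall's front face (towards the robot; the jar slides along it). y along the rail, x away from the robot through the wall. The face is the plane x = 0; the touching jar's origin is at x = -0.036. The bay is at the -y end: the jar travels towards -y.
- bay: Fixed docking bay, an L of grey plastic 48 mm high, open from above. Origin: on the worktop at the middle place of the docked jar's axis; axes parallel to the rail's, whose face is at x = +0.036 here. The jar enters from +y. Cheek on the robot's side: x -0.0745 to -0.0585, y -0.075 to +0.040, with a sprung roller standing into the lane. Back plate beyond y = -0.061, and before it the stop (see pin).
- pin (a joint): Travel (m) of a steel pin, 10 mm thick, that stands 3 mm out of the stop's face 27 mm up: 0 out, 0.003 pressed flush when the jar is home; under 1 N. The stop is a rubber-faced metal block, 50 mm wide, clamped anywhere within 8 mm either way of face y = -0.036 of bay; its place is not reported, so the docked jar's y is -0.008 to +0.008: find it by feel, the push rises steeply there.
- catch (a joint): Travel (m, 0 to 0.014) of the bay's sprung roller, an upright white cylinder, 16 mm in diameter, 8 to 48 mm up, that does not spin. At 0 its axis is at x = -0.0355, y = +0.016 of bay; it grows away from the rail; 1.5 N at 0, 0.35 N more per mm. The jar meets it at y = 0.041, pushes it back to 0.008 at y = 0.016; it takes about 8 to 15 N. The roller holds the jar but does not pull it home.
- dropper_bottle: Bystander: small white dropper bottle with a red cap, 23 mm in diameter, 56 mm high, loose. Origin: centre of its underside.
- gauze: Bystander: small white pack of gauze, 35 x 35 x 21 mm, loose. Origin: centre of its underside.
- tube_foot: Bystander: one-place white plastic tube stand, 42 x 42 x 24 mm, loose and empty. Origin: centre of its underside.

How it is judged (in metres and radians):
On the way, in this order (a step that is already met when the one before it is completed fails the run):
1. the jar rests against the rail (within 4 mm) while still more than 11 cm before the bay's middle place (x of jar in the frame of rail between -0.0397 and -0.0317 m and y of jar in the frame of bay above 0.11 m), for 0.2 s.
2. the jar, against the rail (within 6 mm), has slid to between 9 and 5 cm before the bay's middle place (x of jar in the frame of rail between -0.0417 and -0.0297 m and y of jar in the frame of bay between 0.05 and 0.09 m), for 0.1 s.
At the end, for the whole second after the job is handed in: The jar stands upright and still on the worktop, released, in the bay and within 3 mm of the rail, pressing the stop's pin in (over 2 of its 3 mm) (value of joint pin above 0.002 m and y of jar in the frame of bay between -0.012 and 0.012 m and x of jar in the frame of bay between -0.003 and 0.003 m and height (world z) of jar below 0.004 m and angle between jar's own z axis and vertical below 0.05 rad and linear speed of jar below 0.01 m/s); the robot touches nothing.
It fails at once if the robot pushes the jar, or the jar presses on the rail or the bay (stop and roller), with more than 20 N (contact force between any of the fingers, the arm, rail, bay and jar above 20 N).
It fails at once if the jar is more than 8 mm off the rail on its last 10 cm before the bay's middle place (y of jar in the frame of bay below 0.1 m and x of jar in the frame of bay below -0.008 m).
It fails at once if the jar is lifted more than 12 mm or tipped by more than 0.2 rad (height (world z) of jar above 0.012 m or angle between jar's own z axis and vertical above 0.2 rad).
It fails at once if a bystander is moved more than 10 mm (distance of any of dropper_bottle, gauze, tube_foot from where it was at the start of the episode above 0.01 m).
It also fails if it takes over 72 s, if anything falls off the work surface, if the arm or the gripper's body presses on something with over 40 N, if the wrist force passes 120 N, or if a joint passes its speed limit or range.

## Working session

There is one attempt and no reset: what is moved stays moved. The work goes in short steps, Python scripts to look and compute and a tool call to move; the robot and the scene stay as the last step left them, time stands still between calls to the robot, and variables do not carry over. Pictures are saved under pics/ and viewed, at most 10 in all, crops included, and the job is handed in when it is done.

Besides the shell and the picture viewer there is one more tool, called after ">>>" as name(argument=value, ...) on one line, values as JSON. step_arm: Moves the arm, as the interface text tells. Its arguments: {"type":"object","properties":{"increments":{"type":"array"},"fingers":{"type":"number"}},"required":["increments"]}

```bash
mkdir -p pics; cat > h.py <<'E'
import numpy as np, cv2
from cell import state, imaging, env, spot_in, mark_of
def w(c,uv,z):
    "pixel -> world on plane z (mm)"
    T=np.linalg.inv(c["camera_from_world"]);K=c["intrinsics"]
    d=np.linalg.inv(K)@[uv[0],uv[1],1];d=T[:3,:3]@[d[0],-d[1],-d[2]];o=T[:3,3]
    return o+d*(z-o[2])/d[2]
def pts(c):
    K=c["intrinsics"];T=np.linalg.inv(c["camera_from_world"]);z=c["z_map"].astype(float)
    v,u=np.indices(z.shape);x=(u-K[0,2])/K[0,0]*z;y=(v-K[1,2])/K[1,1]*z
    return np.stack([x,-y,-z],-1)@T[:3,:3].T+T[:3,3]
E
cat > a.py <<'E'
from h import *
s=state();print({k:np.round(s[k],3) for k in s})
for n in ["top","side"]:
    c=imaging.read_camera(n);cv2.imwrite(f"pics/{n}0.png",c["color"][...,::-1]);np.savez(f"{n}0.npz",**c)
    P=pts(c)
    for t in ["jar","rail","bay","catch","dropper_bottle","gauze","tube_foot"]:
        m=mark_of(n,t)[:1];b=spot_in(n,t)[:1]
        for q in m: print(n,t,np.round(q["uv"]),round(q["confidence"],2),w(c,q["uv"],0).round(1),[np.round(r["bbox"]).tolist() for r in b])
E
python3 a.py
```

```text
{'t': np.float64(0.0), 'joints': array([ 1.072,  0.492,  1.559, -0.   ,  1.092, -0.106]), 'qvel': array([-0.   ,  0.   ,  0.002, -0.001,  0.   , -0.001]), 'tau': array([-4.0000e-03, -6.1265e+01, -2.5816e+01,  6.9000e-02,  4.8000e-02,
       -0.0000e+00]), 'eef_pos': array([239.096, 577.2  , 214.069]), 'tcp_rot': array([-3.141, -0.   ,  2.749]), 'ft_force': array([-0.992,  0.166,  0.567]), 'moment': array([ 0.045, -0.036,  0.001]), 'grip_force': np.float64(0.0), 'opening': np.float64(0.999)}
top jar [281. 213.] 0.65 [451.5 127.6   0. ] [[260.0, 191.0, 293.0, 225.0]]
top rail [316. 183.] 0.93 [521.6  47.    0. ] [[219.0, 167.0, 417.0, 185.0]]
top bay [371. 196.] 0.83 [493.4 -78.7   0. ] [[353.0, 181.0, 417.0, 232.0]]Traceback (most recent call last):
  File "a.py", line 7, in <module>
    m=mark_of(n,t)[:1];b=spot_in(n,t)[:1]
      ~~~~~~~^^^^^
ValueError: it knows: bay, dropper_bottle, gauze, jar, rail, tube_foot
```

```bash
sed -i 's/"catch",//' a.py; python3 a.py|grep -v "^{"; python3 - <<'E'
import cv2
i=cv2.imread('pics/top0.png');j=i[130:280,180:440];cv2.imwrite('pics/topc.png',cv2.resize(j,None,fx=3,fy=3,interpolation=cv2.INTER_CUBIC))
E
```

```text
-0.0000e+00]), 'eef_pos': array([239.192, 577.381, 214.524]), 'tcp_rot': array([-3.141, -0.   ,  2.749]), 'ft_force': array([-0.35 , -0.32 ,  0.143]), 'moment': array([ 0.009, -0.019,  0.021]), 'grip_force': np.float64(0.0), 'opening': np.float64(0.999)}
top jar [280. 212.] 0.6 [453.1 129.    0. ] [[262.0, 195.0, 295.0, 224.0]]
top rail [318. 182.] 0.9 [524.9  43.4   0. ] [[220.0, 170.0, 416.0, 184.0]]
top bay [372. 196.] 0.87 [495.  -81.4   0. ] [[356.0, 181.0, 417.0, 232.0]]
top dropper_bottle [336. 232.] 0.41 [410.4   1.4   0. ] [[330.0, 226.0, 339.0, 235.0]]
top gauze [195. 202.] 0.57 [474.5 326.    0. ] [[187.0, 194.0, 200.0, 211.0]]
top tube_foot [202. 239.] 0.56 [388.8 306.3   0. ] [[194.0, 226.0, 211.0, 250.0]]
side jar [265. 241.] 0.83 [455.  119.7   0. ] []
side rail [234. 226.] 0.97 [527.4  47.6   0. ] [[215.0, 175.0, 238.0, 284.0]]
side bay [255. 204.] 0.78 [482.8 -72.5   0. ] [[240.0, 174.0, 285.0, 210.0]]
side dropper_bottle [281. 218.] 0.72 [416.9   8.9   0. ] [[276.0, 193.0, 290.0, 217.0]]
side gauze [254. 305.] 0.81 [470.2 336.1   0. ] [[244.0, 288.0, 267.0, 308.0]]
side tube_foot [300. 290.] 0.64 [390.7 296.    0. ] [[287.0, 274.0, 313.0, 298.0]]
```

View pics/topc.png

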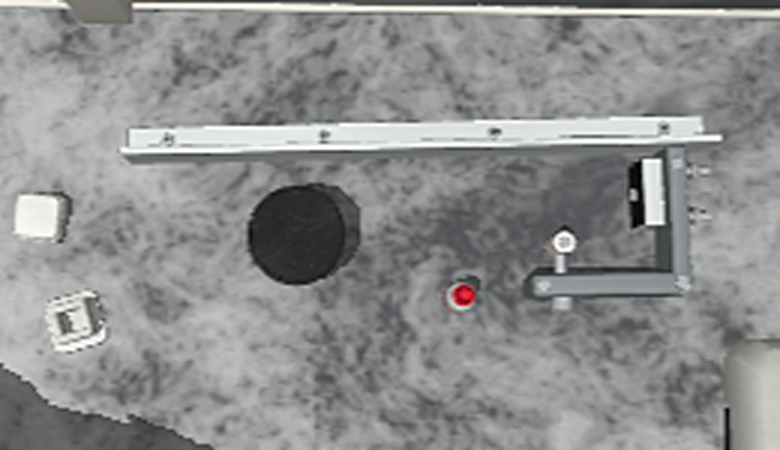

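View pics/side0.png

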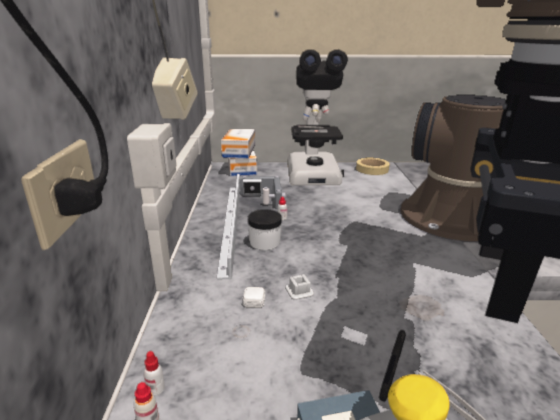

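The top crop shows the jar lid at about (297,234), the rail's front edge from (122,152) to (720,138), the bay at right with its roller at (564,242) and its stop at (635,190). The red-capped dropper is at (462,295); the gauze and tube foot are at the left. The side view agrees. Next I'll get precise geometry from depth.

```bash
cat > g.py <<'E'
from h import *
c=dict(np.load('top0.npz'));P=pts(c);
K=c["intrinsics"]; print(c["z_map"][208,279], np.linalg.inv(c["camera_from_world"])[:3,3])
def reg(u0,u1,v0,v1): return P[v0:v1,u0:u1].reshape(-1,3)
q=reg(255,305,185,230);q=q[(q[:,2]>60)&(q[:,2]<75)];print('jar',len(q),q.mean(0),q.min(0),q.max(0))
L=((q[:,:2]-q[:,:2].mean(0))**2).sum(1).max()**.5;print(L)
q=reg(215,425,165,190);q=q[(q[:,2]>38)&(q[:,2]<56)];print('rail',len(q),q.min(0),q.max(0))
b=[]
for y in np.arange(-180,260,20):
    s=q[abs(q[:,1]-y)<10]
    if len(s)>3: b.append((y,s[:,0].min(),np.median(s[:,0]),s[:,0].max(),len(s)))
b=np.array(b);print(b.round(1))
for k in (1,2): print(np.polyfit(b[:,0],b[:,k],1))
# edges in world via pixel at z=46
g=cv2.cvtColor(c["color"],cv2.COLOR_RGB2GRAY)
e=[]
for u in range(230,410,10):
    col=g[170:190,u].astype(int);d=np.diff(col);v=170+d.argmin()+.5;e.append(w(c,(u,v),46))
e=np.array(e);print(np.c_[e].round(0)[:, :2].tolist());print(np.polyfit(e[:,1],e[:,0],1))
for n,uv,z in [('roller',(180+564/3,130+242/3),48),('railL',(180+122/3,130+150/3),46),('railR',(180+720/3,130+138/3),46),('stopTL',(180+640/3,130+160/3),48),('stopBL',(180+645/3,130+225/3),48),('cheekend',(180+526/3,130+280/3),48),('drop',(180+462/3,130+295/3),56),('jar',(180+297/3,130+234/3),66),('tube',(180+75/3,130+322/3),24),('gauze',(180+41/3,130+217/3),21)]: print(n,w(c,uv,z).round(1))
E
python3 g.py
```

```text
845.23645 [375.82333586 109.67815157 904.91626815]
jar 861 [456.63794686 132.43321082  64.79081785] [422.31795171  98.06331874  60.05379663] [491.38551861 166.74040156  68.96529863]
35.73465564525235
rail 762 [ 504.60989209 -174.68236374   38.01888837] [536.83174908 262.81352869  51.95841408]
[[-180.   532.4  534.9  536.6    6. ]
 [-160.   507.7  534.1  536.7   30. ]
 [-140.   504.8  520.5  536.8  104. ]
 [-120.   504.6  515.7  536.3   86. ]
 [-100.   529.5  531.3  536.    33. ]
 [ -80.   528.3  530.6  533.1   27. ]
 [ -60.   528.   530.4  532.9   30. ]
 [ -40.   526.5  529.7  532.8   27. ]
 [ -20.   526.3  529.4  532.2   30. ]
 [   0.   525.5  529.   531.9   31. ]
 [  20.   524.8  526.7  529.8   27. ]
 [  40.   524.   526.5  528.8   27. ]
 [  60.   523.8  526.2  528.7   27. ]
 [  80.   522.   525.6  528.3   29. ]
 [ 100.   521.6  523.7  528.3   34. ]
 [ 120.   520.9  522.8  525.4   28. ]
 [ 140.   520.   522.6  525.3   27. ]
 [ 160.   518.9  522.1  524.8   28. ]
 [ 180.   518.1  521.9  524.3   29. ]
 [ 200.   517.4  521.2  523.9   31. ]
 [ 220.   516.9  518.9  521.6   26. ]
 [ 240.   516.4  518.7  521.3   27. ]]
[-2.78599593e-03  5.20915622e+02]
[-2.46142652e-02  5.26309513e+02]
[[517.0, 240.0], [518.0, 218.0], [518.0, 196.0], [519.0, 174.0], [521.0, 152.0], [522.0, 130.0], [522.0, 108.0], [522.0, 86.0], [523.0, 64.0], [525.0, 42.0], [526.0, 20.0], [526.0, -2.0], [526.0, -24.0], [529.0, -45.0], [529.0, -67.0], [530.0, -89.0], [530.0, -111.0], [530.0, -133.0]]
[-3.80209404e-02  5.26050776e+02]
roller [456.1 -62.4  48. ]
railL [518.2 260.6  46. ]
railR [ 534.4 -176.    46. ]
stopTL [ 516.9 -117.4   48. ]
stopBL [ 469.5 -120.6   48. ]
cheekend [428.1 -35.1  48. ]
drop [416.   11.8  56. ]
jar [456.6 130.2  66. ]
tube [391.9 295.   24. ]
gauze [470.2 324.4  21. ]
```

```bash
cat >> h.py <<'E'
# rail frame: X through wall (face=0), Y along; bay origin near Y=-95
TH=0.038; C0=525.2
EX=np.array([np.cos(TH),np.sin(TH)]);EY=np.array([-np.sin(TH),np.cos(TH)])
def rail(p): return np.array([p[:2]@EX-C0,p[:2]@EY])
def world(X,Y): return (X+C0)*EX+Y*EY
def where():
    s=state();f=s["ft_force"];print('t',s["t"].round(2),'railXY',rail(s["eef_pos"]).round(1),'z',s["eef_pos"][2].round(1),'dyaw',((s["tcp_rot"][2]-np.pi-TH+np.pi)%(2*np.pi)-np.pi).round(3),'open',s["opening"].round(2),'F',f.round(1));return s
def go(X,Y,z,tilt=0):
    "slide (m) in tool axes from the measured pose to rail X,Y, height z; tilt added to rail yaw"
    s=where();y=s["tcp_rot"][2];d=np.r_[world(X,Y),z]-s["eef_pos"]
    R=np.array([[np.cos(y),np.sin(y),0],[np.sin(y),-np.cos(y),0],[0,0,-1]])
    print('slide',(R.T@d/1000).round(4),'roll',-(((tilt+np.pi+TH-y)+np.pi)%(2*np.pi)-np.pi).__round__(3))
E
python3 -c "
from h import *
go(-125,114,150)"
```

```text
Traceback (most recent call last):
  File "h.py", line 21, in go
    s=where();y=s["tcp_rot"][2];d=np.r_[world(X,Y),z]-s["eef_pos"]
  File "h.py", line 18, in where
    s=state();f=s["ft_force"];print('t',s["t"].round(2),'railXY',rail(s["eef_pos"]).round(1),'z',s["eef_pos"][2].round(1),'dyaw',((s["tcp_rot"][2]-np.pi-TH+np.pi)%(2*np.pi)-np.pi).round(3),'open',s["opening"].round(2),'F',f.round(1));return s
                                        ^^^^^^^^^^^^
AttributeError: 'float' object has no attribute 'round'
```

```bash
python3 - <<'E'
s=open('h.py').read()
s=s[:s.index('def where')]+'''def where():
    s={k:np.array(v) for k,v in state().items()};r=np.round
    print('t',r(s["t"],2),'railXY',r(rail(s["eef_pos"]),1),'z',r(s["eef_pos"][2],1),'dyaw',r((s["tcp_rot"][2]-TH)%(2*np.pi)-np.pi,3),'open',r(s["opening"],2),'F',r(s["ft_force"],1));return s
'''+s[s.index('def go'):]
s=s.replace("    print('slide',(R.T@d/1000).round(4),'roll',-(((tilt+np.pi+TH-y)+np.pi)%(2*np.pi)-np.pi).__round__(3))","    print('slide',(R.T@d/1000).round(4),'roll',round(-((tilt+TH-y)%(2*np.pi)-np.pi),3))")
open('h.py','w').write(s)
E
python3 -c "
from h import *
go(-125,114,150)"
```

```text
t 1.65 railXY [-264.2  567.9] z 214.7 dyaw -0.431 open 1.0 F [ 0.1 -0.1 -0.1]
slide [-0.316  -0.3543  0.0647] roll -0.431
```

>>> step_arm(increments=[{"slide": [-0.04,-0.044,0.0],"roll": -0.1},{"slide": [-0.08,-0.088,0.0],"roll": -0.25},{"slide": [-0.12,-0.132,0.0],"roll": -0.431},{"slide": [-0.16,-0.176,0.0],"roll": -0.431},{"slide": [-0.2,-0.22,0.0],"roll": -0.431}], fingers=0)

```text
t: 2.28
eef_pos: [340.2, 295.9, 214.9]
tcp_rot: [3.141, 0.001, -3.103]
ft_force: [0.7, 0.2, -1.0]
opening: 0.534
grip_force: 0.0
```

```bash
python3 -c "
from h import *
go(-125,114,150)"
```

```text
t 2.28 railXY [-174.   282.8] z 214.9 dyaw 0.001 open 0.53 F [ 0.7  0.2 -1. ]
slide [-0.0489 -0.1688  0.0649] roll 0.001
```

>>> step_arm(increments=[{"slide": [-0.016,-0.056,0.0],"roll": 0},{"slide": [-0.033,-0.112,0.0],"roll": 0},{"slide": [-0.049,-0.168,0.03],"roll": 0},{"slide": [-0.049,-0.168,0.06],"roll": 0},{"slide": [-0.049,-0.168,0.06],"roll": 0}])

```text
t: 2.9
eef_pos: [394.6, 130.9, 153.6]
tcp_rot: [-3.141, -0.003, -3.105]
ft_force: [-0.4, -0.6, 0.7]
opening: 0.026
grip_force: 0.0
```

```bash
python3 -c "
from h import *
go(-125,114,12)
c=imaging.read_camera('wrist');cv2.imwrite('pics/w1.png',c['color'][...,::-1])
P=pts(c)
q=P.reshape(-1,3);q=q[(q[:,2]>60)&(q[:,2]<72)&(q[:,0]>430)&(q[:,0]<510)];print('jar',len(q),q.min(0),q.max(0),rail((q.min(0)+q.max(0))/2))
m=mark_of('wrist','jar')[:1];print(m)
"
```

```text
t 2.9 railXY [-126.   115.8] z 153.6 dyaw -0.002 open 0.03 F [-0.4 -0.6  0.7]
slide [-0.001  -0.0018  0.1416] roll -0.002
jar 618 [430.00660765  97.06560794  60.0130191 ] [470.37698409 163.1999143   69.98882127] [-70.38934859 112.93564518]
[{'uv': [279.1, 258.0], 'confidence': 0.65}]
```

View pics/w1.png

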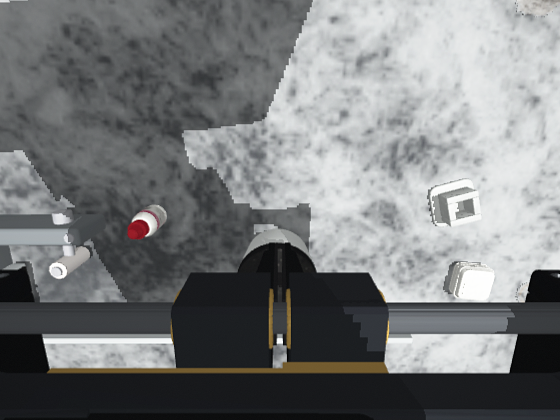

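The wrist view shows the jar's rim at about (280,240) behind the shut fingers, with the dropper at (147,222) and the tube foot and gauze at right, all clear. Descending.

>>> step_arm(increments=[{"slide": [0,-0.002,0.04],"roll": 0},{"slide": [0,-0.002,0.08],"roll": 0},{"slide": [0,-0.002,0.115],"roll": 0},{"slide": [0,-0.002,0.135],"roll": 0},{"slide": [0,-0.002,0.138],"roll": 0}])

```text
t: 3.62
eef_pos: [395.4, 130.4, 16.6]
tcp_rot: [3.142, -0.0, -3.102]
ft_force: [0.4, -0.8, -0.4]
opening: 0.005
grip_force: 0.0
```

>>> step_arm(increments=[{"slide": [-0.003,0,0],"roll": 0},{"slide": [-0.006,0,0],"roll": 0},{"slide": [-0.008,0,0],"roll": 0},{"slide": [-0.01,0,0],"roll": 0},{"slide": [-0.012,0,0],"roll": 0}])

```text
t: 4.25
eef_pos: [407.4, 130.1, 16.8]
tcp_rot: [3.141, 0.0, -3.103]
ft_force: [-0.0, 0.1, 0.7]
opening: 0.008
grip_force: 0.0
```

```bash
cat > look.py <<'E'
from h import *
where()
c=imaging.read_camera('top');P=pts(c);q=P.reshape(-1,3)
g=c['color'].max(-1).ravel()
def jar(): 
    q=P.reshape(-1,3);k=(q[:,2]>58)&(q[:,2]<74)&(g<70);r=np.c_[q[k][:,:2]@EX-C0,q[k][:,:2]@EY];k=(r[:,0]>-105)&(r[:,0]<5)&(r[:,1]>-150)&(r[:,1]<200);r=r[k]
    if len(r)<20: print('jar hidden');return
    lo,hi=np.percentile(r,[.5,99.5],axis=0);print('jar n',len(r),'X',lo[0].round(1),hi[0].round(1),'Y',lo[1].round(1),hi[1].round(1))
jar()
for t in ["jar","dropper_bottle"]:
    for m in mark_of('top',t)[:1]: print(t,rail(w(c,m["uv"],0)).round(1),round(m["confidence"],2))
E
python3 look.py
```

```text
t 4.25 railXY [-113.2  114.5] z 16.8 dyaw 0.0 open 0.01 F [-0.   0.1  0.7]
jar n 93 X -42.2 -29.1 Y 94.0 139.2
dropper_bottle [-110.9  -10.5] 0.59
```

>>> step_arm(increments=[{"slide": [-0.002,0,0],"roll": 0},{"slide": [-0.004,0,0],"roll": 0},{"slide": [-0.006,0,0],"roll": 0},{"slide": [-0.008,0,0],"roll": 0},{"slide": [-0.01,0,0],"roll": 0}])

```text
t: 5.03
eef_pos: [417.4, 130.5, 16.6]
tcp_rot: [3.142, 0.0, -3.103]
ft_force: [-0.2, 0.6, -1.0]
opening: 0.006
grip_force: 0.3
```

>>> step_arm(increments=[{"slide": [-0.002,0,0],"roll": 0},{"slide": [-0.005,0,0],"roll": 0},{"slide": [-0.008,0,0],"roll": 0},{"slide": [-0.01,0,0],"roll": 0},{"slide": [-0.012,0,0],"roll": 0}])

```text
t: 5.65
eef_pos: [429.3, 130.9, 16.6]
tcp_rot: [3.142, -0.0, -3.103]
ft_force: [-1.0, 0.2, 0.4]
opening: 0.004
grip_force: 0.3
```

```bash
python3 look.py
```

```text
t 5.65 railXY [-91.3 114.5] z 16.6 dyaw 0.0 open 0.0 F [-1.   0.2  0.4]
jar hidden
dropper_bottle [-112.3  -10. ] 0.59
```

>>> step_arm(increments=[{"slide": [-0.0015,0,0],"roll": 0},{"slide": [-0.003,0,0],"roll": 0},{"slide": [-0.0045,0,0],"roll": 0},{"slide": [-0.006,0,0],"roll": 0},{"slide": [-0.007,0,0],"roll": 0}])

```text
t: 6.42
eef_pos: [436.3, 131.2, 16.6]
tcp_rot: [3.141, 0.0, -3.103]
ft_force: [-1.2, -0.5, -0.3]
opening: 0.006
grip_force: 0.4
```

>>> step_arm(increments=[{"slide": [-0.0005,0,0],"roll": 0},{"slide": [-0.001,0,0],"roll": 0},{"slide": [-0.0015,0,0],"roll": 0},{"slide": [-0.002,0,0],"roll": 0}])

```text
t: 6.92
eef_pos: [438.1, 131.3, 16.6]
tcp_rot: [3.142, -0.0, -3.103]
ft_force: [-2.8, 0.3, 1.5]
opening: 0.004
grip_force: 1.3
```

>>> step_arm(increments=[{"slide": [-0.0004,0,0],"roll": 0},{"slide": [-0.0008,0,0],"roll": 0},{"slide": [-0.0008,0,0],"roll": 0}])

```text
t: 7.3
eef_pos: [438.1, 131.2, 16.6]
tcp_rot: [-3.141, -0.002, -3.103]
ft_force: [-6.4, -0.1, 2.4]
opening: 0.003
grip_force: 2.7
```

```bash
python3 look.py
```

```text
t 7.3 railXY [-82.4 114.5] z 16.6 dyaw 0.0 open 0.0 F [-6.4 -0.1  2.4]
jar hidden
```

>>> step_arm(increments=[{"slide": [0.002,0,0],"roll": 0},{"slide": [0.009,0,0],"roll": 0},{"slide": [0.02,0,0],"roll": 0},{"slide": [0.02,0.025,0],"roll": 0},{"slide": [0.02,0.05,0],"roll": 0}])

```text
t: 8.07
eef_pos: [416.5, 180.9, 16.7]
tcp_rot: [3.142, 0.0, -3.104]
ft_force: [0.4, 0.8, -0.1]
opening: 0.003
grip_force: 0.0
```

>>> step_arm(increments=[{"slide": [0,0.018,0],"roll": -0.12},{"slide": [-0.02,0.02,0],"roll": -0.25},{"slide": [-0.04,0.02,0],"roll": -0.25},{"slide": [-0.052,0.02,0],"roll": -0.25},{"slide": [-0.052,0.02,0],"roll": -0.25}])

```text
t: 8.7
eef_pos: [468.3, 202.3, 16.5]
tcp_rot: [3.142, 0.0, -2.854]
ft_force: [-0.1, 0.9, -0.1]
opening: 0.006
grip_force: 0.0
```

```bash
python3 look.py; python3 - <<'E'
from h import *
c=imaging.read_camera('side');cv2.imwrite('pics/s1.png',cv2.resize(c['color'][150:320,190:330,::-1],None,fx=3,fy=3))
go(-49,172,16.6,.25)
E
```

```text
t 8.7 railXY [-49.5 184.4] z 16.5 dyaw 0.25 open 0.01 F [-0.1  0.9 -0.1]
jar n 193 X -70.3 -5.6 Y 80.1 117.1
dropper_bottle [-107.2   -9.2] 0.49
t 8.9 railXY [-50.3 184.5] z 16.6 dyaw 0.25 open 0.01 F [ 0.  -0.9  0.3]
slide [ 0.0018 -0.0124  0.    ] roll 0.0
```

View pics/s1.png

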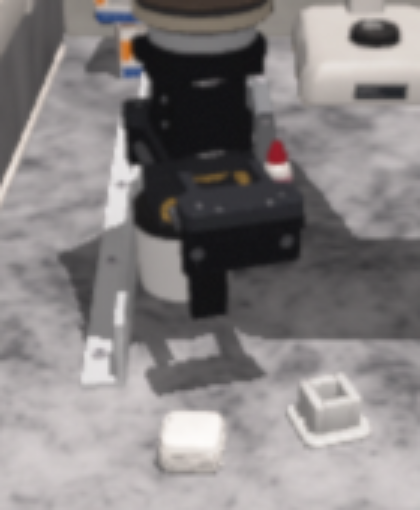

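The side view shows the jar standing against the rail, with the shut fingers behind it at (210,290). The dropper, gauze and tube foot are undisturbed. Now I'll slide it along the rail.

>>> step_arm(increments=[{"slide": [0.002,-0.0078,0],"roll": 0},{"slide": [0.004,-0.0155,0],"roll": 0},{"slide": [0.0047,-0.0184,0],"roll": 0},{"slide": [0.0052,-0.0203,0],"roll": 0},{"slide": [0.0057,-0.0223,0],"roll": 0}])

```text
t: 9.52
eef_pos: [469.2, 179.4, 16.6]
tcp_rot: [3.142, 0.0, -2.853]
ft_force: [0.1, 1.0, -0.5]
opening: 0.003
grip_force: 0.0
```

>>> step_arm(increments=[{"slide": [0.0005,-0.0019,0],"roll": 0},{"slide": [0.001,-0.0039,0],"roll": 0},{"slide": [0.0015,-0.0058,0],"roll": 0},{"slide": [0.0022,-0.0087,0],"roll": 0},{"slide": [0.003,-0.0116,0],"roll": 0}])

```text
t: 10.15
eef_pos: [469.6, 167.3, 16.7]
tcp_rot: [3.142, -0.0, -2.853]
ft_force: [-1.3, 1.2, 0.0]
opening: 0.003
grip_force: 0.6
```

```bash
python3 look.py
```

```text
t 10.15 railXY [-49.6 149.4] z 16.7 dyaw 0.25 open 0.0 F [-1.3  1.2  0. ]
jar hidden
```

>>> step_arm(increments=[{"slide": [0.001,-0.0039,0],"roll": 0},{"slide": [0.0022,-0.0087,0],"roll": 0},{"slide": [0.0037,-0.0145,0],"roll": 0},{"slide": [0.0052,-0.0203,0],"roll": 0},{"slide": [0.0067,-0.0262,0],"roll": 0}])

```text
t: 10.92
eef_pos: [470.6, 140.0, 16.6]
tcp_rot: [3.142, -0.0, -2.854]
ft_force: [-1.2, 1.1, -0.2]
opening: 0.005
grip_force: 0.7
```

>>> step_arm(increments=[{"slide": [0.0015,-0.0058,0],"roll": 0},{"slide": [0.003,-0.0116,0],"roll": 0},{"slide": [0.0045,-0.0174,0],"roll": 0},{"slide": [0.006,-0.0232,0],"roll": 0},{"slide": [0.0074,-0.0291,0],"roll": 0}])

```text
t: 11.55
eef_pos: [471.8, 110.1, 16.6]
tcp_rot: [3.142, 0.0, -2.853]
ft_force: [-1.7, 0.9, 1.2]
opening: 0.003
grip_force: 0.8
```

```bash
python3 look.py
```

```text
t 11.55 railXY [-49.6  92.1] z 16.6 dyaw 0.25 open 0.0 F [-1.7  0.9  1.2]
jar hidden
```

>>> step_arm(increments=[{"slide": [0.0015,-0.0058,0],"roll": 0},{"slide": [0.003,-0.0116,0],"roll": 0},{"slide": [0.0045,-0.0174,0],"roll": 0},{"slide": [0.006,-0.0232,0],"roll": 0},{"slide": [0.0074,-0.0291,0],"roll": 0}])

```text
t: 12.32
eef_pos: [472.9, 80.0, 16.6]
tcp_rot: [3.141, -0.0, -2.854]
ft_force: [-1.9, 1.3, 0.6]
opening: 0.004
grip_force: 0.8
```

>>> step_arm(increments=[{"slide": [0.0015,-0.0058,0],"roll": 0},{"slide": [0.003,-0.0116,0],"roll": 0},{"slide": [0.0045,-0.0174,0],"roll": 0},{"slide": [0.006,-0.0232,0],"roll": 0},{"slide": [0.0074,-0.0291,0],"roll": 0}])

```text
t: 12.95
eef_pos: [474.1, 50.1, 16.6]
tcp_rot: [3.141, -0.0, -2.853]
ft_force: [-1.2, 0.9, 0.8]
opening: 0.006
grip_force: 0.8
```

```bash
python3 look.py; python3 - <<'E'
from h import *
for n in ['side','wrist']:
    c=imaging.read_camera(n)
    for m in mark_of(n,'jar')[:1]: print(n,rail(w(c,m['uv'],0)).round(1),m['confidence'])
    if n=='side': cv2.imwrite('pics/s2.png',cv2.resize(c['color'][150:290,190:330,::-1],None,fx=4,fy=4,interpolation=cv2.INTER_CUBIC))
E
```

```text
t 12.95 railXY [-49.5  32. ] z 16.6 dyaw 0.25 open 0.01 F [-1.2  0.9  0.8]
jar hidden
side [-43.1 -28.5] 0.66
wrist [-31.9 -13.6] 0.86
```

View pics/s2.png

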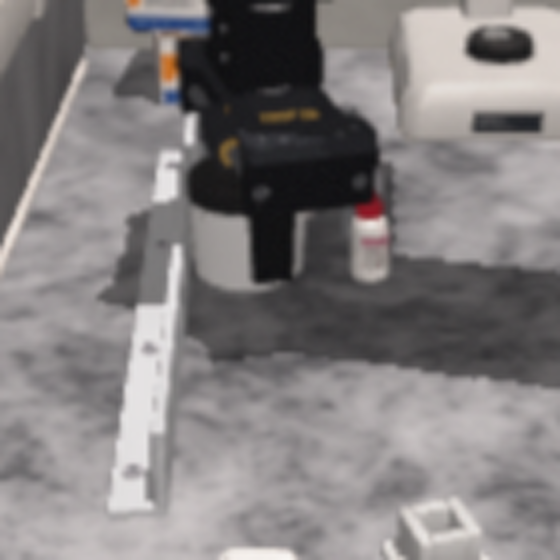

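The jar is against the rail at about (235,240), upright, and the dropper at (370,240) is clear. It's in the step-2 window.

>>> step_arm(increments=[{"slide": [0.0012,-0.0048,0],"roll": 0},{"slide": [0.0025,-0.0097,0],"roll": 0},{"slide": [0.0037,-0.0145,0],"roll": 0},{"slide": [0.005,-0.0194,0],"roll": 0},{"slide": [0.0062,-0.0242,0],"roll": 0}])

```text
t: 13.92
eef_pos: [475.1, 25.1, 16.6]
tcp_rot: [3.142, 0.0, -2.854]
ft_force: [-0.7, 0.6, 1.0]
opening: 0.006
grip_force: 0.8
```

>>> step_arm(increments=[{"slide": [0.0006,-0.0024,0],"roll": 0},{"slide": [0.0011,-0.0044,0],"roll": 0},{"slide": [0.0015,-0.0058,0],"roll": 0},{"slide": [0.0018,-0.0073,0],"roll": 0},{"slide": [0.0022,-0.0087,0],"roll": 0}])

```text
t: 14.55
eef_pos: [475.4, 16.5, 16.6]
tcp_rot: [3.142, 0.0, -2.853]
ft_force: [-1.0, 0.4, 0.9]
opening: 0.007
grip_force: 0.5
```

```bash
python3 -c "
from h import *
where()"
```

```text
t 14.55 railXY [-49.5  -1.6] z 16.6 dyaw 0.25 open 0.01 F [-1.   0.4  0.9]
```

>>> step_arm(increments=[{"slide": [0.0003,-0.0012,0],"roll": 0},{"slide": [0.0006,-0.0024,0],"roll": 0},{"slide": [0.0009,-0.0036,0],"roll": 0},{"slide": [0.0012,-0.0048,0],"roll": 0},{"slide": [0.0015,-0.006,0],"roll": 0}])

```text
t: 15.18
eef_pos: [475.7, 10.3, 16.6]
tcp_rot: [3.142, 0.0, -2.853]
ft_force: [-0.6, 1.0, -1.0]
opening: 0.003
grip_force: 0.6
```

>>> step_arm(increments=[{"slide": [0.0003,-0.0012,0],"roll": 0},{"slide": [0.0006,-0.0024,0],"roll": 0},{"slide": [0.0009,-0.0036,0],"roll": 0},{"slide": [0.0012,-0.0048,0],"roll": 0}])

```text
t: 15.68
eef_pos: [475.7, 5.6, 16.7]
tcp_rot: [3.141, -0.0, -2.853]
ft_force: [-1.6, 4.3, 3.7]
opening: 0.005
grip_force: 3.2
```

>>> step_arm(increments=[{"slide": [0.0002,-0.001,0],"roll": 0},{"slide": [0.0005,-0.0019,0],"roll": 0},{"slide": [0.0005,-0.0019,0],"roll": 0}])

```text
t: 16.05
eef_pos: [475.7, 3.7, 16.7]
tcp_rot: [3.141, -0.0, -2.853]
ft_force: [-1.6, 4.4, 4.0]
opening: 0.005
grip_force: 3.0
```

>>> step_arm(increments=[{"slide": [0.0002,-0.001,0],"roll": 0},{"slide": [0.0003,-0.0014,0],"roll": 0}])

```text
t: 16.3
eef_pos: [475.8, 2.4, 16.8]
tcp_rot: [3.141, -0.0, -2.853]
ft_force: [-2.0, 7.3, 4.2]
opening: 0.004
grip_force: 3.9
```

```bash
python3 - <<'E'
from h import *
where()
c=imaging.read_camera('side');cv2.imwrite('pics/s3.png',cv2.resize(c['color'][160:250,210:310,::-1],None,fx=6,fy=6,interpolation=cv2.INTER_CUBIC))
E
```

```text
t 16.3 railXY [-49.7 -15.7] z 16.8 dyaw 0.25 open 0.0 F [-2.   7.3  4.2]
```

View pics/s3.png

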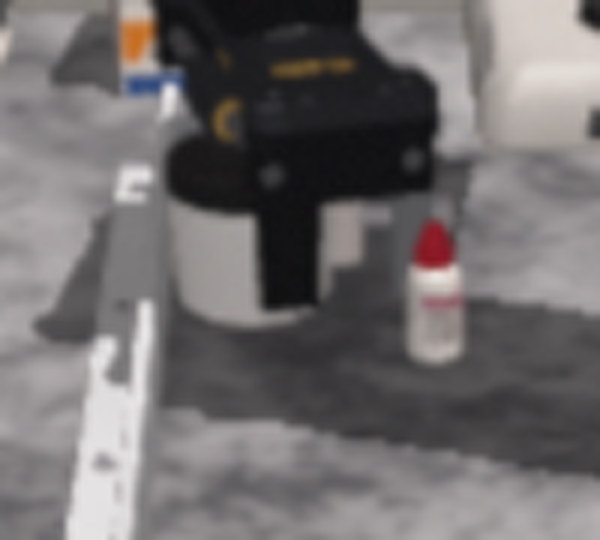

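The jar is upright against the rail and has just met the roller, at (345,235). Continuing slowly.

>>> step_arm(increments=[{"slide": [0.0002,-0.001,0],"roll": 0},{"slide": [0.0005,-0.0019,0],"roll": 0}])

```text
t: 16.6
eef_pos: [475.7, 0.5, 16.8]
tcp_rot: [3.141, -0.001, -2.853]
ft_force: [-2.1, 7.5, 4.5]
opening: 0.002
grip_force: 4.1
```

>>> step_arm(increments=[{"slide": [0.0002,-0.001,0],"roll": 0},{"slide": [0.0005,-0.0019,0],"roll": 0}])

```text
t: 16.85
eef_pos: [475.7, -1.5, 16.8]
tcp_rot: [3.141, -0.001, -2.853]
ft_force: [-3.3, 8.1, 4.5]
opening: 0.003
grip_force: 4.3
```

>>> step_arm(increments=[{"slide": [0.0002,-0.001,0],"roll": 0},{"slide": [0.0005,-0.0019,0],"roll": 0}])

```text
t: 17.1
eef_pos: [475.8, -3.4, 16.8]
tcp_rot: [3.141, -0.001, -2.853]
ft_force: [-3.4, 7.0, 5.1]
opening: 0.005
grip_force: 4.4
```

>>> step_arm(increments=[{"slide": [0.0002,-0.001,0],"roll": 0},{"slide": [0.0005,-0.0019,0],"roll": 0},{"slide": [0.0007,-0.0029,0],"roll": 0}])

```text
t: 17.48
eef_pos: [475.8, -6.3, 16.7]
tcp_rot: [3.141, -0.001, -2.853]
ft_force: [-2.4, 8.1, 4.8]
opening: 0.009
grip_force: 4.6
```

>>> step_arm(increments=[{"slide": [0.0002,-0.001,0],"roll": 0},{"slide": [0.0005,-0.0019,0],"roll": 0},{"slide": [0.0007,-0.0029,0],"roll": 0}])

```text
t: 17.85
eef_pos: [475.9, -9.3, 16.7]
tcp_rot: [3.141, -0.001, -2.853]
ft_force: [-4.3, 8.5, 4.8]
opening: 0.003
grip_force: 4.7
```

>>> step_arm(increments=[{"slide": [0.0002,-0.001,0],"roll": 0},{"slide": [0.0005,-0.0019,0],"roll": 0},{"slide": [0.0007,-0.0029,0],"roll": 0}])

```text
t: 18.23
eef_pos: [475.9, -12.3, 16.7]
tcp_rot: [3.141, -0.001, -2.853]
ft_force: [-3.5, 8.0, 5.6]
opening: 0.002
grip_force: 4.6
```

>>> step_arm(increments=[{"slide": [0.0002,-0.001,0],"roll": 0},{"slide": [0.0005,-0.0019,0],"roll": 0},{"slide": [0.0007,-0.0029,0],"roll": 0}])

```text
t: 18.6
eef_pos: [476.0, -15.3, 16.7]
tcp_rot: [3.14, -0.001, -2.853]
ft_force: [-4.8, 7.5, 5.1]
opening: 0.004
grip_force: 4.5
```

>>> step_arm(increments=[{"slide": [0.0002,-0.001,0],"roll": 0},{"slide": [0.0005,-0.0019,0],"roll": 0},{"slide": [0.0007,-0.0029,0],"roll": 0}])

```text
t: 18.98
eef_pos: [476.1, -18.2, 16.7]
tcp_rot: [3.14, -0.002, -2.853]
ft_force: [-5.5, 6.4, 5.5]
opening: 0.007
grip_force: 4.3
```

>>> step_arm(increments=[{"slide": [0.0001,-0.0005,0],"roll": 0},{"slide": [0.0002,-0.001,0],"roll": 0},{"slide": [0.0004,-0.0015,0],"roll": 0},{"slide": [0.0005,-0.0019,0],"roll": 0}])

```text
t: 19.48
eef_pos: [476.2, -20.2, 16.7]
tcp_rot: [3.141, -0.001, -2.853]
ft_force: [-4.1, 6.0, 4.4]
opening: 0.002
grip_force: 4.1
```

>>> step_arm(increments=[{"slide": [0.0001,-0.0005,0],"roll": 0},{"slide": [0.0002,-0.001,0],"roll": 0},{"slide": [0.0004,-0.0015,0],"roll": 0},{"slide": [0.0005,-0.0019,0],"roll": 0}])

```text
t: 19.98
eef_pos: [476.3, -22.2, 16.7]
tcp_rot: [3.14, -0.002, -2.853]
ft_force: [-3.2, 6.3, 4.2]
opening: 0.005
grip_force: 3.9
```

>>> step_arm(increments=[{"slide": [0.0001,-0.0005,0],"roll": 0},{"slide": [0.0002,-0.001,0],"roll": 0},{"slide": [0.0004,-0.0015,0],"roll": 0}])

```text
t: 20.35
eef_pos: [476.3, -23.8, 16.6]
tcp_rot: [3.141, -0.001, -2.853]
ft_force: [-4.0, 5.9, 4.0]
opening: 0.005
grip_force: 3.7
```

>>> step_arm(increments=[{"slide": [0.0001,-0.0005,0],"roll": 0},{"slide": [0.0002,-0.001,0],"roll": 0}])

```text
t: 20.6
eef_pos: [476.4, -24.8, 16.6]
tcp_rot: [3.14, -0.002, -2.853]
ft_force: [-4.2, 6.7, 3.7]
opening: 0.004
grip_force: 3.7
```

>>> step_arm(increments=[{"slide": [0.0001,-0.0005,0],"roll": 0},{"slide": [0.0002,-0.001,0],"roll": 0}])

```text
t: 20.85
eef_pos: [476.4, -25.8, 16.6]
tcp_rot: [3.14, -0.002, -2.853]
ft_force: [-4.7, 6.1, 3.5]
opening: 0.005
grip_force: 3.7
```

>>> step_arm(increments=[{"slide": [0.0001,-0.0005,0],"roll": 0},{"slide": [0.0002,-0.001,0],"roll": 0}])

```text
t: 21.1
eef_pos: [476.4, -26.8, 16.6]
tcp_rot: [3.14, -0.002, -2.853]
ft_force: [-4.9, 5.6, 3.6]
opening: 0.006
grip_force: 3.7
```

>>> step_arm(increments=[{"slide": [0.0001,-0.0005,0],"roll": 0},{"slide": [0.0002,-0.001,0],"roll": 0}])

```text
t: 21.35
eef_pos: [476.5, -27.8, 16.6]
tcp_rot: [3.14, -0.002, -2.853]
ft_force: [-3.8, 5.5, 3.8]
opening: 0.006
grip_force: 3.6
```

>>> step_arm(increments=[{"slide": [0.0001,-0.0005,0],"roll": 0},{"slide": [0.0002,-0.001,0],"roll": 0}])

```text
t: 21.6
eef_pos: [476.6, -28.9, 16.6]
tcp_rot: [3.14, -0.002, -2.853]
ft_force: [-4.5, 4.8, 4.3]
opening: 0.005
grip_force: 3.5
```

>>> step_arm(increments=[{"slide": [0.0001,-0.0005,0],"roll": 0},{"slide": [0.0002,-0.001,0],"roll": 0}])

```text
t: 21.85
eef_pos: [476.8, -29.9, 16.6]
tcp_rot: [3.14, -0.002, -2.853]
ft_force: [-4.0, 4.7, 2.8]
opening: 0.005
grip_force: 3.2
```

>>> step_arm(increments=[{"slide": [0.0001,-0.0005,0],"roll": 0},{"slide": [0.0002,-0.001,0],"roll": 0}])

```text
t: 22.1
eef_pos: [476.9, -31.0, 16.6]
tcp_rot: [3.14, -0.002, -2.853]
ft_force: [-4.3, 4.8, 3.1]
opening: 0.005
grip_force: 3.1
```

>>> step_arm(increments=[{"slide": [0.0001,-0.0005,0],"roll": 0},{"slide": [0.0002,-0.001,0],"roll": 0}])

```text
t: 22.35
eef_pos: [477.1, -32.0, 16.6]
tcp_rot: [3.141, -0.002, -2.853]
ft_force: [-4.1, 3.8, 3.6]
opening: 0.005
grip_force: 2.9
```

>>> step_arm(increments=[{"slide": [0.0001,-0.0005,0],"roll": 0},{"slide": [0.0002,-0.001,0],"roll": 0}])

```text
t: 22.6
eef_pos: [477.2, -33.1, 16.6]
tcp_rot: [3.141, -0.001, -2.853]
ft_force: [-3.7, 4.3, 2.6]
opening: 0.004
grip_force: 2.6
```

>>> step_arm(increments=[{"slide": [0.0001,-0.0005,0],"roll": 0},{"slide": [0.0002,-0.001,0],"roll": 0}])

```text
t: 22.85
eef_pos: [477.4, -34.1, 16.6]
tcp_rot: [3.141, -0.001, -2.853]
ft_force: [-3.3, 3.3, 1.9]
opening: 0.006
grip_force: 2.4
```

>>> step_arm(increments=[{"slide": [0.0001,-0.0005,0],"roll": 0},{"slide": [0.0002,-0.001,0],"roll": 0}])

```text
t: 23.1
eef_pos: [477.8, -35.3, 16.6]
tcp_rot: [3.141, -0.001, -2.853]
ft_force: [-4.3, 3.1, 1.8]
opening: 0.005
grip_force: 2.1
```

>>> step_arm(increments=[{"slide": [0.0001,-0.0005,0],"roll": 0},{"slide": [0.0002,-0.001,0],"roll": 0}])

```text
t: 23.35
eef_pos: [478.3, -36.4, 16.6]
tcp_rot: [3.141, -0.0, -2.853]
ft_force: [-2.8, 3.7, 1.2]
opening: 0.005
grip_force: 2.0
```

>>> step_arm(increments=[{"slide": [0.0001,-0.0005,0],"roll": 0},{"slide": [0.0002,-0.001,0],"roll": 0}])

```text
t: 23.6
eef_pos: [478.4, -37.5, 16.6]
tcp_rot: [3.142, 0.0, -2.853]
ft_force: [-3.8, 4.0, 1.1]
opening: 0.003
grip_force: 2.0
```

>>> step_arm(increments=[{"slide": [0.0001,-0.0005,0],"roll": 0},{"slide": [0.0002,-0.001,0],"roll": 0}])

```text
t: 23.85
eef_pos: [478.5, -38.5, 16.6]
tcp_rot: [3.142, 0.0, -2.853]
ft_force: [-3.2, 3.2, 1.5]
opening: 0.004
grip_force: 2.0
```

>>> step_arm(increments=[{"slide": [0.0001,-0.0005,0],"roll": 0},{"slide": [0.0002,-0.001,0],"roll": 0}])

```text
t: 24.1
eef_pos: [478.5, -39.4, 16.6]
tcp_rot: [3.141, -0.0, -2.853]
ft_force: [-3.3, 6.5, 2.7]
opening: 0.006
grip_force: 4.0
```

>>> step_arm(increments=[{"slide": [0.0001,-0.0005,0],"roll": 0},{"slide": [0.0001,-0.0005,0],"roll": 0}])

```text
t: 24.35
eef_pos: [478.5, -39.5, 16.7]
tcp_rot: [3.141, -0.0, -2.853]
ft_force: [-2.9, 9.2, 3.5]
opening: 0.003
grip_force: 5.1
```

The push rises steeply with almost no motion, so the jar is home. Backing off gently and rising.

>>> step_arm(increments=[{"slide": [-0.0002,0.001,0],"roll": 0},{"slide": [-0.0005,0.002,0],"roll": 0},{"slide": [-0.0012,0.005,0],"roll": 0},{"slide": [-0.004,0.015,0],"roll": 0},{"slide": [-0.008,0.03,0],"roll": 0}])

```text
t: 24.98
eef_pos: [477.8, -8.2, 16.6]
tcp_rot: [-3.142, 0.0, -2.854]
ft_force: [-0.3, 0.7, -0.3]
opening: 0.005
grip_force: 0.0
```

>>> step_arm(increments=[{"slide": [0,0.02,-0.03],"roll": 0},{"slide": [0,0.05,-0.08],"roll": 0},{"slide": [0,0.09,-0.12],"roll": 0},{"slide": [0,0.14,-0.13],"roll": 0},{"slide": [0,0.14,-0.13],"roll": 0}])

```text
t: 25.6
eef_pos: [437.0, 128.3, 147.7]
tcp_rot: [-3.142, 0.002, -2.849]
ft_force: [0.4, -1.2, -0.4]
opening: 0.002
grip_force: 0.0
```

```bash
python3 look.py; python3 - <<'E'
from h import *
c=imaging.read_camera('top');cv2.imwrite('pics/top9.png',cv2.resize(c['color'][150:260,300:440,::-1],None,fx=5,fy=5,interpolation=cv2.INTER_CUBIC))
E
```

```text
t 25.6 railXY [-83.6 111.6] z 147.7 dyaw 0.255 open 0.0 F [ 0.4 -1.2 -0.4]
jar n 863 X -70.0 -1.5 Y -133.2 -65.6
jar [ -36.9 -102.1] 0.92
```

View pics/top9.png

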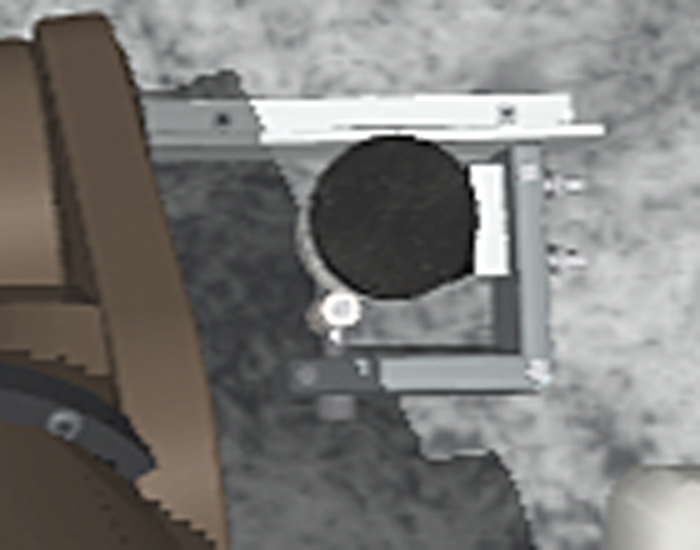

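The lid, centred at (395,215), touches the rail and the stop at (480,220). The roller at (340,308) holds it from behind, and the arm is clear of everything.

```bash
python3 -c "
from cell import env
print(env.job_done())"
```

```text
the job is handed in; nothing more can be done
None
```

I pushed the jar to the rail, slid it along past the roller and up against the stop, backed the arm clear and handed the job in; no verdict came back. The last top view shows the jar touching the rail and the stop, but the pin can't be seen, so that it is flush is inferred from the steep rise in push force at the stop. Tool force readings stayed at or under about 11 N, and I didn't re-check the small things after backing off.

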